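# Slide the driver tray onto the flagged rails of the bench rack

## Robot

A 6-joint arm with a two-finger parallel gripper is mounted at the origin on the work surface. World frame = base frame: x ahead of the robot, y to its left, z up, the work surface at z = 0. Lengths are in m, angles in rad, forces in N, time in s.
With the tool pointing down it reaches from about 0.3 to 0.75 m from the base axis. Payload 8.5 kg.
Tool frame: the origin (TCP) lies at the very end of the fingers, on their centre line; the grasp point (between the pads) lies 19 mm behind it; z points along the fingers, y is the line along which they close (so a half turn about z gives the same grasp; the last joint's range is limited). The gripper opens to 85 mm and grips with 20 to 120 N. Pads are 22 mm wide; open, the fingers measure 114 mm over their backs; the gripper's body (76 mm by 85 mm) begins 54 mm behind the grasp point. The pads swing forward as they close: fully open they stand 13 mm farther back than shut.
Start: joints at [1.106, 0.381, 1.297, -0, 1.464, -0.215], TCP at [0.136, 0.533, 0.231] pointing down, gripper open.
Joint ranges: [-3.11, 3.11], [-0.89, 2.33], [0.22, 2.48], [-1.42, 4.56], [0.17, 2.85], [-2.88, 2.88]. Speed limits (rad/s): [2.39, 2.39, 3.14, 3.14, 3.14, 3.14].

## Interface

Orientations are given as [roll, pitch, yaw] about the fixed x, y, z axes, in that order (R = Rz(yaw) Ry(pitch) Rx(roll)).
In Python, from workcell import observe, grab_frame, get_calibration, close_job gives the robot as it stands.
- The arm moves only by the tool step_arm, never from a script. Its argument "plan" is a list of rows, each an object with "linear": the shift along the world's x, y, z in m, a list of three; "dr": the turn, a rotation vector about the world's x, y, z in rad, a list of three; "hand": the closure, from 0 (fully open) to 1 (shut). A call has 1 to 20 rows; each row shifts and turns the commanded pose from where the row before left it; what a row does not reach is not made up. A row lasts 1/12 s, in which the tool goes at most 41.7 mm and 7.16 degrees, less where a joint would pass 70% of its speed; a pose out of reach is approached as far as the arm can. A call with a gripper value outside its range is refused whole. The fingers move at their own pace and stop on an object; the grip force is fixed at half the most. Time passes only in rows, so rows that do not move let the fingers close. It gives the time, the measured TCP pose, the force, the opening and the grip force at its end, in the units of the state.
- observe(): the state, without advancing time (a new reading comes with each control period).
- grab_frame(name): name is "scene" or "top"; returns (picture, depth): 384x512x3 uint8, red, green, blue; 384x512 float32, m along the optical axis (not along the pixel's ray), 0 where there is no reading.
- get_calibration(name): a dict with "K" (3x3 intrinsics, pixels), "eye" and "rotation" of the camera in the world. Camera axes: x right, y up, looking along -z (the intrinsics and any distortion apply to the point x, -y, -z); pixel columns grow to the right and rows downward; lengths in m; the calibration is good to about 2 mm. A picture is of the moment at which its call begins. get_calibration takes no time and is no camera call.
- close_job(): hands the job in; it is judged then, once.
The state is a dict: "t": time; "joint_pos": joint angles; "dq": joint speeds; "tau": joint torques, N m; "tool_pos": TCP position; "tool_rot": TCP orientation; "contact_force": force on the tool from outside, world axes, zero at the start; "ft_torque": the same for the moment, N m; "grip_width": opening from 0.0 (shut) to 1.0 (fully open); "grip_force": force on a finger pad.
Only numpy, scipy, OpenCV 4.12 (cv2) and the standard library are available. Lean on these libraries where they do the work, as an engineer would, in place of code of your own. Each camera call takes 0.05 s, during which the arm holds its last target. There are 200 camera calls.

## Task

Pick the aluminium tray up by its upright grip plate and slide it level, drivers up, into the rack's mouth onto the pair of rails whose height is marked by the small flag plate on the post at the mouth. Push it in, through the soft give of the rubber buffer at the far end, until you feel it come up solid, press it there for a moment with a gentle few newtons, never more than 20 N and without ramming it into the rack, then let go and leave it home on the rails, still against the buffer; do not disturb the bin, the screwdriver or the jar.

Things in the scene. Friction and masses are not known exactly. Their poses are not given: they have to be found in the camera images.
- tray: Tray to load: flat aluminium sheet 280 (its x) x 160 (y) x 4 thick, 0.29 to 0.47 kg, with two round loudspeaker drivers screwed on top (86 and 72 across, tops 32 above the underside). Origin: centre of the sheet's underside, near the centre of mass. It starts flat on the bench and goes in +x end first.
- tray_grip (a point): Pinch point of the tray's upright black grip plate near its -x end, at (-132, 0, 28) in the tray frame. The plate is 12 thick (x), 60 wide (y), its top 44 above the tray's underside; 60 free on the driver side. Fingers close along the tray's x, from above.
- tray_nose (a point): Middle of the leading (+x) edge of the tray's underside: (140, 0, 0) in the tray frame.
- rack: Fixed rigid bench rack, 240 deep (x) x 220 wide (y) x 212 high, open at its mouth (-x end). Origin: centre of its foot. The tray goes in along +x. Three pairs of C-channels, one above another, run from x = -100 to 80, ledge tops at z = 45, 100, 155. Posts outside the channels at x = -85, 0, 85. The grip plate stays outside the mouth.
- rail_low (a point): Lowest rail pair: midway between its ledges, level with their upper faces, at rack x = -100, z = 45; axes as the rack's. All pairs alike: channel 9 high inside (5 to spare over the sheet), side walls 166 apart (3 to spare a side), ledges and lips reach in to y = +-68. From x = -100 out to -120 the mouths flare 8 down, 8 up and 7 sideways.
- rail_mid (a point): The same point of the middle rail pair (z = 100).
- rail_high (a point): The same point of the highest rail pair (z = 155).
- stop: Fixed upright steel bar at the rack's far end, front face at rack x = 98. It carries the buffer: an upright black rubber strip, 24 wide, that meets the tray's leading edge. It gives 7 against a soft spring (under 1 N, less than the tray's friction), then is solid. Its solid position is set anew each time anywhere from rack x = 62 to 88 and is not measured: it must be felt.
- flag_low: Small flat black clip-on flag plate, 44 wide (along rack x) x 26 high, facing out sideways, fixed at the height of the lowest rail pair (45 mm, its origin) on one of the three posts of the rack's -y side: x = -85 (the mouth post), 0 or 85 in the rack frame. Only the flag on the mouth post marks the pair to load; the two others mark nothing for this job.
- flag_mid: Small flat black clip-on flag plate, 44 wide (along rack x) x 26 high, facing out sideways, fixed at the height of the middle rail pair (100 mm, its origin) on one of the three posts of the rack's -y side: x = -85 (the mouth post), 0 or 85 in the rack frame. Only the flag on the mouth post marks the pair to load; the two others mark nothing for this job.
- flag_high: Small flat black clip-on flag plate, 44 wide (along rack x) x 26 high, facing out sideways, fixed at the height of the highest rail pair (155 mm, its origin) on one of the three posts of the rack's -y side: x = -85 (the mouth post), 0 or 85 in the rack frame. Only the flag on the mouth post marks the pair to load; the two others mark nothing for this job.
- parts_bin: Bystander: open green parts bin 100 x 75 x 50 on the bench, origin at the centre of its underside.
- screwdriver: Bystander: orange-handled screwdriver lying on the bench, origin under its middle.
- flux_jar: Bystander: small closed jar, 48 across, 60 high, origin at the centre of its underside.

How it is judged:
By the outcome, as a careful person would: the job done as asked, in the order asked, and still so for the second after the job is handed in, with the robot touching nothing.
It also fails if it takes over 59 s, if anything falls off the work surface, if the arm or the gripper's body presses on something with over 40 N, if the wrist force passes 120 N, or if a joint passes its speed limit or range.

## Working session

There is one attempt and no reset: what is moved stays moved. The work goes in short steps, Python scripts to look and compute and a tool call to move; the robot and the scene stay as the last step left them, time stands still between calls to the robot, and variables do not carry over. Pictures are saved under pics/ and viewed, at most 10 in all, crops included, and the job is handed in when it is done.

Besides the shell and the picture viewer there is one more tool, called after "Call:" as name(argument=value, ...) on one line, values as JSON. step_arm: Moves the arm, as the interface text tells. Its arguments: {"type":"object","properties":{"plan":{"type":"array"}},"required":["plan"]}

```bash
mkdir -p pics
cat > h.py <<'E'
import numpy as np, cv2
from workcell import observe, grab_frame, get_calibration, close_job
def cloud(name):
    im,d=grab_frame(name); c=get_calibration(name)
    K=np.array(c["K"]);v,u=np.mgrid[:d.shape[0],:d.shape[1]]
    x=(u-K[0,2])/K[0,0]*d; y=(v-K[1,2])/K[1,1]*d
    P=np.stack([x,-y,-d],-1)@np.array(c["rotation"]).T+np.array(c["eye"])
    P[d==0]=np.nan
    return im,d,P
E
python3 - <<'E'
from h import *
print(observe())
for n in("scene","top"):
    c=get_calibration(n);print(c)
    im,d,P=cloud(n);np.savez(n+"0.npz",im=im,d=d,P=P);cv2.imwrite(f"pics/{n}0.png",im[...,::-1])
E
```

```text
{'t': 0.0, 'joint_pos': array([ 1.10570926e+00,  3.81207361e-01,  1.29830314e+00, -6.44174901e-06,
        1.46359273e+00, -2.15283616e-01]), 'dq': array([-0.00066363, -0.00168919, -0.00026548, -0.00053776,  0.00030763,
        0.00033765]), 'tau': array([ 5.12104441e-05, -4.48465741e+01, -2.31282449e+01, -1.64773251e-04,
        4.75610446e-03, -1.80522358e-05]), 'tool_pos': array([0.13582148, 0.53264857, 0.23069139]), 'tool_rot': array([-3.14011559e+00, -3.16438720e-04,  2.89178967e+00]), 'contact_force': array([ 1.44662319,  0.36264645, -0.82226994]), 'ft_torque': array([-0.01011717,  0.02691853,  0.01322177]), 'grip_force': 0.0, 'grip_width': 1.0017985650127552}
{'K': array([[402.54762645,   0.        , 259.27886778],
       [  0.        , 402.54762645, 192.04514309],
       [  0.        ,   0.        ,   1.        ]]), 'eye': array([ 1.3508828 , -0.10093931,  0.82398334]), 'rotation': array([0.79197537, 0.00644522, 1.36424548])}Traceback (most recent call last):
  File "<stdin>", line 5, in <module>
  File "h.py", line 7, in cloud
    P=np.stack([x,-y,-d],-1)@np.array(c["rotation"]).T+np.array(c["eye"])
      ~~~~~~~~~~~~~~~~~~~~~~~~~~~~~~~~~~~~~~~~~~~~~~~~^~~~~~~~~~~~~~~~~~~
ValueError: operands could not be broadcast together with shapes (384,512) (3,)
```

```bash
sed -i 's/np.array(c\["rotation"\]).T/R.from_euler("xyz",c["rotation"]).as_matrix().T/; 1a from scipy.spatial.transform import Rotation as R' h.py
python3 - <<'E'
from h import *
for n in("scene","top"):
    print(get_calibration(n)["eye"])
    im,d,P=cloud(n);np.savez(n+"0.npz",im=im,d=d,P=P);cv2.imwrite(f"pics/{n}0.png",im[...,::-1])
    print((d==0).mean(), np.nanpercentile(P[...,2],[1,10,50,90,99]))
E
```

```text
[ 1.3508828  -0.10093931  0.82398334]
0.003992716471354167 [-0.75710179 -0.74765441 -0.00229737  0.1031801   0.24709708]
[0.46777655 0.02963718 1.26632531]
0.003941853841145833 [-0.75761285 -0.63720025 -0.00227133  0.00836238  0.17415014]
```

View pics/scene0.png

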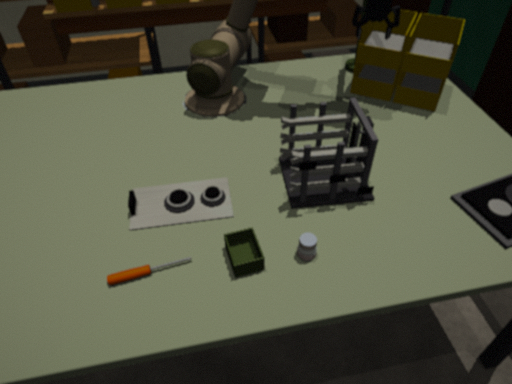

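View pics/top0.png

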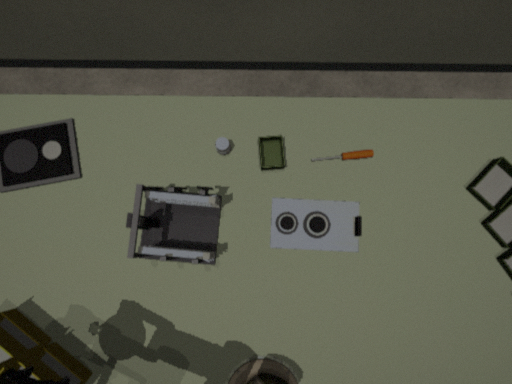

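Run:
```python
from h import *
s=np.load("scene0.npz");c=s["im"][95:215,265:385]
c=cv2.resize(c,(720,720)[:2],interpolation=cv2.INTER_CUBIC)[:600] if 0 else cv2.resize(c,(600,600),interpolation=cv2.INTER_CUBIC)
c=np.clip(255*(c/255.)**.5,0,255).astype(np.uint8);cv2.imwrite("pics/crop.png",c[...,::-1])
t=np.load("top0.npz");P=t["P"];im=t["im"].astype(int)
# bench level, objects
print("bench",np.nanmedian(P[260:300,300:400,2]))
bz=np.nanmedian(P[260:300,300:400,2])
# tray: box by colour/height
sub=np.zeros(im.shape[:2],bool);sub[190:260,262:370]=1
Z=P[...,2]-bz
m=sub&(Z>0.0025);print(m.sum())
gray=im.sum(-1)
print("vals tray",im[240,300],"bench",im[275,300],"grip",im[226,358],Z[226,354:362].round(3),Z[240,300])
g=sub&(Z>0.036);q=P[g];print("grip pts",len(q),q.mean(0),q.min(0),q.max(0))
for nm,(r0,r1,c0,c1) in dict(bin=(130,175,252,292),driver=(145,165,305,378),jar=(130,160,210,236)).items():
    w=np.zeros_like(sub);w[r0:r1,c0:c1]=1;q=P[w&(Z>0.006)];print(nm,q.min(0).round(3),q.max(0).round(3))
for lo,hi in((.19,.23),(.14,.19),(.09,.12),(.03,.06)):
    w=np.zeros_like(sub);w[175:275,120:230]=1;w&=(Z>lo)&(Z<hi);q=P[w];print("rack",lo,len(q),q.min(0).round(3),q.max(0).round(3),np.median(q[:,2]))
    if lo==.19: print(cv2.minAreaRect(q[:,:2].astype(np.float32)))
# tray rect by height/colour
b=((im.min(-1)>110)&(abs(im[...,0]-im[...,2])<25)&sub).astype(np.uint8);print(b.sum(),im[240,290:300:4].tolist())
```

```text
bench -0.0018265027874576623
4074
vals tray [120 122 127] bench [109 112  91] grip [20 17 16] [0.003 0.014 0.024 0.038 0.044 0.044 0.041 0.046] 0.004693364727203275
grip pts 113 [ 0.51930681 -0.26629665  0.04070627] [ 0.48826294 -0.29973693  0.03417847] [ 0.5469746  -0.05517416  0.04640667]
bin [ 0.684 -0.083  0.004] [0.825 0.04  0.056]
driver [ 0.724 -0.349  0.004] [ 0.783 -0.135  0.029]
jar [0.733 0.103 0.004] [0.82  0.17  0.064]
rack 0.19 788 [0.407 0.165 0.188] [0.618 0.377 0.218] 0.20888094111957778
((0.5133607983589172, 0.27402400970458984), (0.20415650308132172, 0.19775815308094025), 85.45491790771484)
rack 0.14 1289 [0.408 0.139 0.138] [0.618 0.358 0.188] 0.1658694528309419
rack 0.09 289 [0.408 0.138 0.089] [0.625 0.365 0.118] 0.10923477617762822
rack 0.03 196 [0.411 0.138 0.029] [0.632 0.365 0.058] 0.052267523244377
3118 [[118, 120, 126], [119, 125, 130], [118, 123, 128]]
```

View pics/crop.png

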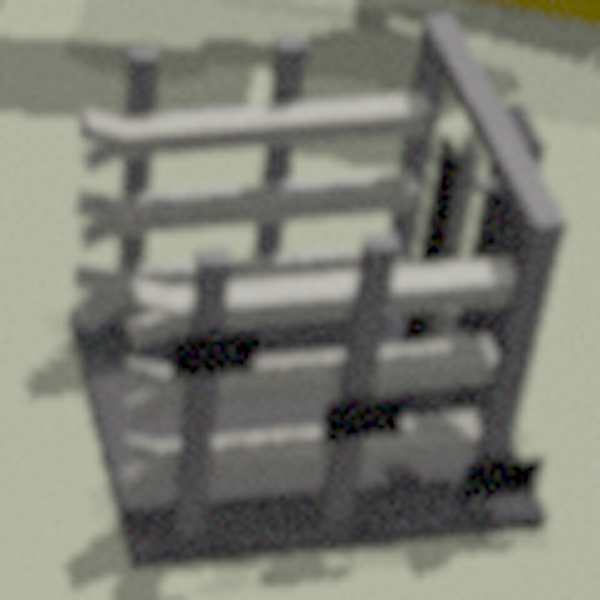

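```bash
cat >> h.py <<'E'
def ray(name,uv,z):
    c=get_calibration(name);K=np.array(c["K"]);uv=np.atleast_2d(uv).astype(float)
    d=np.c_[(uv[:,0]-K[0,2])/K[0,0],-(uv[:,1]-K[1,2])/K[1,1],-np.ones(len(uv))]@R.from_euler("xyz",c["rotation"]).as_matrix().T
    e=np.array(c["eye"]);return e+d*((z-e[2])/d[:,2])[:,None]
def tray_rect(im,z,box,k=4,name="top"):
    from scipy.optimize import least_squares
    r0,r1,c0,c1=box;f=im[r0:r1,c0:c1].astype(np.float32)
    g=cv2.GaussianBlur(cv2.resize(f[...,2]-f[...,0],None,fx=k,fy=k,interpolation=cv2.INTER_CUBIC),(0,0),3)
    cs,_=cv2.findContours((g>-6).astype(np.uint8),cv2.RETR_EXTERNAL,cv2.CHAIN_APPROX_NONE)
    c=max(cs,key=cv2.contourArea)[:,0];q=ray(name,(c+.5)/k-.5+[c0,r0],z)[:,:2]
    def res(p):
        cs,sn=np.cos(p[2]),np.sin(p[2]);l=(q-p[:2])@np.array([[cs,-sn],[sn,cs]])
        return np.maximum(abs(l[:,0])-.14,abs(l[:,1])-.08)*1e3
    s=least_squares(res,[*q.mean(0),np.pi/2],loss="soft_l1");return s.x,np.abs(s.fun).mean() if 0 else np.median(abs(res(s.x))),len(q)
E
python3 - <<'E'
from h import *
t=np.load("top0.npz");P=t["P"];im=t["im"];Z=P[...,2]
print("tray",tray_rect(im,.004,(190,260,262,368)))
s=np.load("scene0.npz")
print("tray scene",tray_rect(s["im"],.004,(170,235,118,240),name="scene"))
# grip top
m=np.zeros(Z.shape,bool);m[205:245,345:368]=1
d=m&(im.sum(-1)<130);v,u=np.nonzero(d);q=ray("top",np.c_[u,v],.044);print("grip dark",q.min(0),q.max(0),q.mean(0))
# flags
S=s["P"];dk=s["im"].max(-1)
for u,v in((308,165),(338,179),(365,190)):
    w=S[v-2:v+3,u-3:u+4][dk[v-2:v+3,u-3:u+4]<25];print("flag",len(w),np.median(w,0).round(3))
# rack strips
m=np.zeros(Z.shape,bool);m[180:270,120:225]=1
for lo,hi in((.155,.178),):
    w=P[m&(Z>lo)&(Z<hi)];print(len(w),np.median(w[:,2]))
    for side in(0,1):
        q=w[(w[:,0]>.515)==side];yc=[];xc=[]
        for y in np.arange(.19,.33,.006):
            k=q[abs(q[:,1]-y)<.003,0]
            if len(k)>2: yc.append(y);xc.append([k.min(),k.max(),np.median(k)])
        xc=np.array(xc);
        for j in range(3):print(side,np.polyfit(np.array(yc)-.26,xc[:,j],1).round(4),end=" ")
        print(q[:,1].min(),q[:,1].max())
E
```

```text
tray (array([ 0.52454848, -0.16048173,  1.53129064]), np.float64(0.3437905132029351), 1093)
tray scene (array([ 0.40501384, -0.22725619,  0.95575202]), np.float64(11.747883440700859), 466)
grip dark [ 0.49113101 -0.29545496  0.044     ] [ 0.5466071  -0.27889666  0.044     ] [ 0.51881997 -0.28715391  0.044     ]
flag 35 [0.622 0.173 0.16 ]
flag 35 [0.629 0.258 0.101]
flag 35 [0.634 0.341 0.049]
1165 0.16593844692722026
0 [0.0747 0.4253] 0 [0.187  0.4459] 0 [0.0892 0.4349] 0.15063182916706536 0.35805210447075286
1 [-0.0383  0.5781] 1 [0.0319 0.5999] 1 [0.057 0.59 ] 0.1386272625868024 0.3432335463942282
```

Run:
```python
from h import *
t=np.load("top0.npz");c=t["im"][175:275,118:232]
c=cv2.resize(c,None,fx=6,fy=6,interpolation=cv2.INTER_CUBIC)[:600]
cv2.imwrite("pics/racktop.png",(255*(c/255.)**.6).astype(np.uint8)[...,::-1])
```

```text
(no output)
```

View pics/racktop.png

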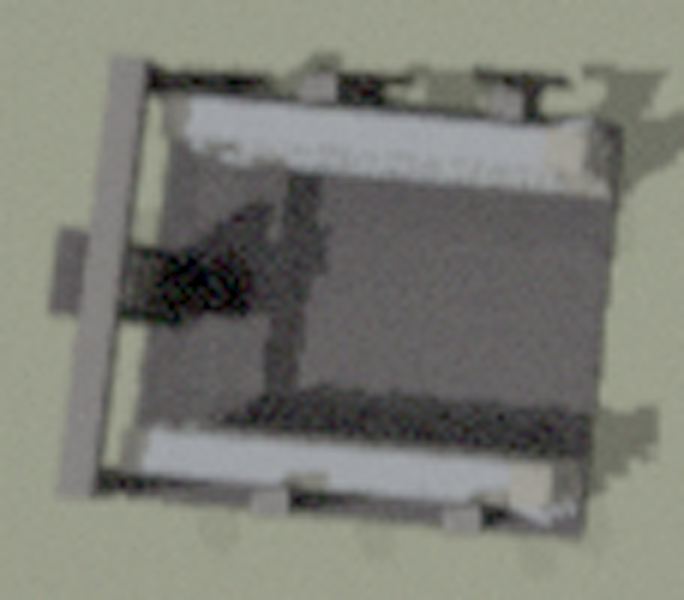

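Run:
```python
from h import *
t=np.load("top0.npz");im=t["im"].astype(np.float32).sum(-1)/3
pp=np.array([[318,86],[506,101],[270,501],[463,517]])/6-.42+[118,175]
q=ray("top",pp,.212);print("posts",q.round(4).tolist())
k=6;g=cv2.GaussianBlur(cv2.resize(im[175:275,118:232],None,fx=k,fy=k,interpolation=cv2.INTER_CUBIC),(0,0),2)
print(g[130,250],g[450,250],g[90,250],g[480,200])
gy=np.gradient(g,axis=0)
def edge(cols,r,half,sg):
    out=[]
    for u in cols:
        c=int(r(u));seg=sg*gy[c-half:c+half+1,u];out.append((u,c-half+np.argmax(seg)))
    return np.array(out)
for nm,cols,r,sg in(("up_out",list(range(205,295))+list(range(350,480)),lambda u:97+(u-185)*.075,1),("lo_out",list(range(150,240))+list(range(335,430)),lambda u:474+(u-140)*.075,-1),("lo_in",range(160,540),lambda u:427+(u-150)*.08,1),("up_in",range(300,560),lambda u:165+(u-300)*.075,-1)):
    e=edge(cols,r,12,sg);w=ray("top",(e+.5)/k-.5+[118,175],.166);
    a=np.polyfit(w[:,1]-.26,w[:,0],1)
    for _ in range(4):
        rs=abs(w[:,0]-np.polyval(a,w[:,1]-.26));kk=rs<max(.001,1.5*np.median(rs));a=np.polyfit(w[kk,1]-.26,w[kk,0],1)
    print(nm,a.round(4),kk.sum(),len(w))
```

```text
posts [[0.6058, 0.2567, 0.212], [0.6, 0.1723, 0.212], [0.422, 0.271, 0.212], [0.416, 0.1862, 0.212]]
122.74317 120.64497 20.89942 62.591946
up_out [0.0832 0.6017] 209 220
lo_out [0.0779 0.4259] 185 185
lo_in [0.0771 0.4466] 320 380
up_in [0.0735 0.5714] 255 260
```

The scene picture shows black flag plates at crop (215,352), (365,418) and (500,475). By depth they sit at z = 0.160, 0.101 and 0.049. The one on the mouth post is high, so the tray goes on rail_high. The tray (top picture, ~(315,225)) is at (0.5245, -0.1605) with yaw 1.531. The rack is at about (0.514, 0.264) with yaw ~1.494. I'm moving to the grip now.

Call:
step_arm(plan=[{"linear": [0.0128, -0.0275, 0.0035], "dr": [0, 0, 0.0105], "hand": 0.4}, {"linear": [0.0128, -0.0275, 0.0035], "dr": [0, 0, 0.0105], "hand": 0.4}, {"linear": [0.0128, -0.0275, 0.0035], "dr": [0, 0, 0.0105], "hand": 0.4}, {"linear": [0.0128, -0.0275, 0.0035], "dr": [0, 0, 0.0105], "hand": 0.4}, {"linear": [0.0128, -0.0275, 0.0035], "dr": [0, 0, 0.0105], "hand": 0.4}, {"linear": [0.0128, -0.0275, 0.0035], "dr": [0, 0, 0.0105], "hand": 0.4}, {"linear": [0.0128, -0.0275, 0.0035], "dr": [0, 0, 0.0105], "hand": 0.4}, {"linear": [0.0128, -0.0275, 0.0035], "dr": [0, 0, 0.0105], "hand": 0.4}, {"linear": [0.0128, -0.0275, 0.0035], "dr": [0, 0, 0.0105], "hand": 0.4}, {"linear": [0.0128, -0.0275, 0.0035], "dr": [0, 0, 0.0105], "hand": 0.4}, {"linear": [0.0128, -0.0275, 0.0035], "dr": [0, 0, 0.0105], "hand": 0.4}, {"linear": [0.0128, -0.0275, 0.0035], "dr": [0, 0, 0.0105], "hand": 0.4}, {"linear": [0.0128, -0.0275, 0.0035], "dr": [0, 0, 0.0105], "hand": 0.4}, {"linear": [0.0128, -0.0275, 0.0035], "dr": [0, 0, 0.0105], "hand": 0.4}, {"linear": [0.0128, -0.0275, 0.0035], "dr": [0, 0, 0.0105], "hand": 0.4}, {"linear": [0.0128, -0.0275, 0.0035], "dr": [0, 0, 0.0105], "hand": 0.4}, {"linear": [0.0128, -0.0275, 0.0035], "dr": [0, 0, 0.0105], "hand": 0.4}, {"linear": [0.0128, -0.0275, 0.0035], "dr": [0, 0, 0.0105], "hand": 0.4}, {"linear": [0.0128, -0.0275, 0.0035], "dr": [0, 0, 0.0105], "hand": 0.4}, {"linear": [0.0128, -0.0275, 0.0035], "dr": [0, 0, 0.0105], "hand": 0.4}])

```text
t: 1.82
tool_pos: [0.3921, -0.0186, 0.3014]
tool_rot: [3.141, -0.0, 3.102]
contact_force: [0.1, 0.8, 0.2]
grip_width: 0.602
grip_force: 0.0
```

Call:
step_arm(plan=[{"linear": [0.0128, -0.0275, -0.013], "dr": [0, 0, 0], "hand": 0.4}, {"linear": [0.0128, -0.0275, -0.013], "dr": [0, 0, 0], "hand": 0.4}, {"linear": [0.0128, -0.0275, -0.013], "dr": [0, 0, 0], "hand": 0.4}, {"linear": [0.0128, -0.0275, -0.013], "dr": [0, 0, 0], "hand": 0.4}, {"linear": [0.0128, -0.0275, -0.013], "dr": [0, 0, 0], "hand": 0.4}, {"linear": [0.0128, -0.0275, -0.013], "dr": [0, 0, 0], "hand": 0.4}, {"linear": [0.0128, -0.0275, -0.013], "dr": [0, 0, 0], "hand": 0.4}, {"linear": [0.0128, -0.0275, -0.013], "dr": [0, 0, 0], "hand": 0.4}, {"linear": [0.0128, -0.0275, -0.013], "dr": [0, 0, 0], "hand": 0.4}, {"linear": [0.0128, -0.0275, -0.013], "dr": [0, 0, 0], "hand": 0.4}, {"linear": [0, 0, 0], "dr": [0, 0, 0], "hand": 0.4}, {"linear": [0, 0, 0], "dr": [0, 0, 0], "hand": 0.4}])

```text
t: 2.82
tool_pos: [0.5197, -0.2928, 0.1697]
tool_rot: [3.14, -0.002, 3.1]
contact_force: [-0.3, 0.4, -0.2]
grip_width: 0.601
grip_force: 0.0
```

Call:
step_arm(plan=[{"linear": [0, 0, -0.0125], "dr": [0, 0, 0], "hand": 0.4}, {"linear": [0, 0, -0.0125], "dr": [0, 0, 0], "hand": 0.4}, {"linear": [0, 0, -0.0125], "dr": [0, 0, 0], "hand": 0.4}, {"linear": [0, 0, -0.0125], "dr": [0, 0, 0], "hand": 0.4}, {"linear": [0, 0, -0.0125], "dr": [0, 0, 0], "hand": 0.4}, {"linear": [0, 0, -0.0125], "dr": [0, 0, 0], "hand": 0.4}, {"linear": [0, 0, -0.0125], "dr": [0, 0, 0], "hand": 0.4}, {"linear": [0, 0, -0.0125], "dr": [0, 0, 0], "hand": 0.4}, {"linear": [0, 0, -0.0125], "dr": [0, 0, 0], "hand": 0.4}, {"linear": [0, 0, -0.0125], "dr": [0, 0, 0], "hand": 0.4}, {"linear": [0, 0, -0.0125], "dr": [0, 0, 0], "hand": 0.4}, {"linear": [0, 0, -0.0085], "dr": [0, 0, 0], "hand": 0.4}, {"linear": [0, 0, -0.005], "dr": [0, 0, 0], "hand": 0.4}, {"linear": [0, 0, -0.005], "dr": [0, 0, 0], "hand": 0.4}, {"linear": [0, 0, -0.003], "dr": [0, 0, 0], "hand": 0.4}, {"linear": [0, 0, 0], "dr": [0, 0, 0], "hand": 0.4}, {"linear": [0, 0, 0], "dr": [0, 0, 0], "hand": 0.4}])

```text
t: 4.23
tool_pos: [0.5201, -0.2921, 0.0127]
tool_rot: [-3.141, 0.0, 3.102]
contact_force: [0.8, 0.3, 0.2]
grip_width: 0.602
grip_force: 0.0
```

Call:
step_arm(plan=[{"linear": [0, 0, 0], "dr": [0, 0, 0], "hand": 0.6}, {"linear": [0, 0, 0], "dr": [0, 0, 0], "hand": 0.7}, {"linear": [0, 0, 0], "dr": [0, 0, 0], "hand": 0.75}, {"linear": [0, 0, 0], "dr": [0, 0, 0], "hand": 0.8}, {"linear": [0, 0, 0], "dr": [0, 0, 0], "hand": 0.85}, {"linear": [0, 0, 0], "dr": [0, 0, 0], "hand": 0.9}, {"linear": [0, 0, 0], "dr": [0, 0, 0], "hand": 1}, {"linear": [0, 0, 0], "dr": [0, 0, 0], "hand": 1}, {"linear": [0, 0, 0], "dr": [0, 0, 0], "hand": 1}, {"linear": [0, 0, 0], "dr": [0, 0, 0], "hand": 1}, {"linear": [0, 0, 0], "dr": [0, 0, 0], "hand": 1}])

```text
t: 5.15
tool_pos: [0.5201, -0.2924, 0.0127]
tool_rot: [-3.141, 0.001, 3.102]
contact_force: [-0.7, -2.6, 5.4]
grip_width: 0.132
grip_force: 59.2
```

Call:
step_arm(plan=[{"linear": [0, 0, 0.003], "dr": [0, 0, 0], "hand": 1}, {"linear": [0, 0, 0.006], "dr": [0, 0, 0], "hand": 1}, {"linear": [0, 0, 0.01], "dr": [0, 0, 0], "hand": 1}, {"linear": [0, 0, 0.0125], "dr": [0, 0, -0.0037], "hand": 1}, {"linear": [0, 0, 0.0125], "dr": [0, 0, -0.0037], "hand": 1}, {"linear": [0, 0, 0.0125], "dr": [0, 0, -0.0037], "hand": 1}, {"linear": [0, 0, 0.0125], "dr": [0, 0, -0.0037], "hand": 1}, {"linear": [0, 0, 0.0125], "dr": [0, 0, -0.0037], "hand": 1}, {"linear": [0, 0, 0.0125], "dr": [0, 0, -0.0037], "hand": 1}, {"linear": [0, 0, 0.0125], "dr": [0, 0, -0.0037], "hand": 1}, {"linear": [0, 0, 0.0125], "dr": [0, 0, -0.0037], "hand": 1}, {"linear": [0, 0, 0.0125], "dr": [0, 0, -0.0037], "hand": 1}, {"linear": [0, 0, 0.0125], "dr": [0, 0, -0.0037], "hand": 1}, {"linear": [0, 0, 0.009], "dr": [0, 0, 0], "hand": 1}, {"linear": [0, 0, 0.005], "dr": [0, 0, 0], "hand": 1}, {"linear": [0, 0, 0], "dr": [0, 0, 0], "hand": 1}, {"linear": [0, 0, 0], "dr": [0, 0, 0], "hand": 1}])

```text
t: 6.57
tool_pos: [0.5198, -0.2919, 0.1701]
tool_rot: [3.141, -0.0, 3.065]
contact_force: [-0.2, 0.4, -2.1]
grip_width: 0.133
grip_force: 58.5
```

Run:
```python
from h import *
o=observe();print({k:np.round(o[k],3) for k in("t","tool_pos","tool_rot","contact_force","ft_torque","joint_pos")})
im,d,P=cloud("top");np.savez("top1.npz",im=im,d=d,P=P)
s,ds,S=cloud("scene");np.savez("scene1.npz",im=s,d=ds,P=S)
cv2.imwrite("pics/t1.png",np.hstack([im[170:280,240:390],s[120:230,100:250]]).repeat(2,0).repeat(2,1)[...,::-1])
# sheet plane fit from depth
w=np.zeros(d.shape,bool);w[170:275,240:390]=1
m=w&(P[...,2]>.13)&(P[...,2]<.175)&(im.min(-1)>80)
q=P[m];print(m.sum(),q.min(0),q.max(0))
for _ in range(4):
    A=np.c_[q[:,:2]-[.52,-.2],np.ones(len(q))];c=np.linalg.lstsq(A,q[:,2],rcond=None)[0];r=q[:,2]-A@c;q=q[abs(r)<max(.002,2*r.std())]
print("plane dz/dx dz/dy z",c.round(4),r.std(),len(q))
print("tray",tray_rect(im,.162,(175,275,245,390)))
```

```text
{'t': np.float64(6.567), 'tool_pos': array([ 0.52 , -0.292,  0.17 ]), 'tool_rot': array([ 3.141, -0.   ,  3.065]), 'contact_force': array([-0.242,  0.38 , -2.106]), 'ft_torque': array([-0.391,  0.038,  0.012]), 'joint_pos': array([-0.71 ,  0.509,  1.265, -0.   ,  1.368, -2.204])}
3272 [ 0.44689564 -0.29723122  0.1512698 ] [ 0.61640533 -0.01614893  0.17499455]
plane dz/dx dz/dy z [-0.0011 -0.0041  0.1593] 0.0017374580415219546 2839
tray (array([ 0.53775738, -0.06396378,  1.5055389 ]), np.float64(10.331879838189248), 1336)
```

View pics/t1.png

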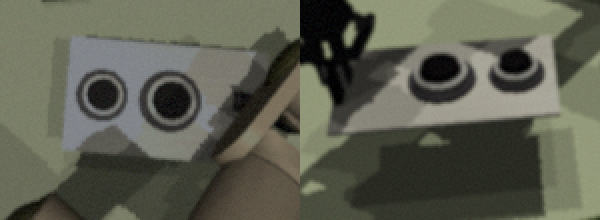

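The picture shows the tray held level by its grip, its nose only about 1 mm low. The arm covers the rear of the tray, so I'm fitting its front part only.

```bash
cat >> h.py <<'E'
def front_fit(im,P,z,box,cmax,p0,zlo=.12):
    """tray x,y,yaw from the nose and side edges seen left of image column cmax"""
    from scipy.optimize import least_squares
    r0,r1,c0,c1=box;k=6
    m=(np.nan_to_num(P[r0:r1,c0:c1,2])>zlo).astype(np.float32)
    g=cv2.GaussianBlur(cv2.resize(m,None,fx=k,fy=k,interpolation=cv2.INTER_LINEAR),(0,0),3)
    cs,_=cv2.findContours((g>.5).astype(np.uint8),cv2.RETR_EXTERNAL,cv2.CHAIN_APPROX_NONE)
    c=max(cs,key=cv2.contourArea)[:,0];c=(c+.5)/k-.5+[c0,r0];c=c[c[:,0]<cmax];q=ray("top",c,z)[:,:2]
    def res(p):
        a,b=np.cos(p[2]),np.sin(p[2]);l=(q-p[:2])@np.array([[a,-b],[b,a]])
        return np.maximum(l[:,0]-.14,abs(l[:,1])-.08)*1e3
    s=least_squares(res,p0,loss="soft_l1");return s.x,np.median(abs(s.fun)),len(q)
E
python3 - <<'E'
from h import *
t=np.load("top1.npz")
for cm in (335,345):print(front_fit(t["im"],t["P"],.161,(178,270,262,cm+8),cm,[.53,-.16,1.494]))
t=np.load("top0.npz")
print("same method at start",front_fit(t["im"],t["P"]+np.array([0,0,.0018]),.004,(190,262,262,350),345,[.5245,-.1605,1.53],.0022))
E
```

```text
(array([ 0.52830825, -0.16038059,  1.4963245 ]), np.float64(0.5919086333783102), 1078)
(array([ 0.52797304, -0.16036109,  1.49211313]), np.float64(0.6655118499888923), 1283)
same method at start (array([ 0.52309784, -0.1626958 ,  1.53228948]), np.float64(1.505458344714057), 1532)
```

Call:
step_arm(plan=[{"linear": [-0.002, 0.006, 0], "dr": [0, 0, 0], "hand": 1}, {"linear": [-0.0035, 0.0125, 0], "dr": [0, 0, 0], "hand": 1}, {"linear": [-0.0035, 0.0155, 0], "dr": [0, 0, 0], "hand": 1}, {"linear": [-0.0035, 0.0155, 0], "dr": [0, 0, 0], "hand": 1}, {"linear": [-0.0035, 0.0155, 0], "dr": [0, 0, 0], "hand": 1}, {"linear": [-0.0035, 0.0155, 0], "dr": [0, 0, 0], "hand": 1}, {"linear": [-0.0035, 0.0155, 0], "dr": [0, 0, 0], "hand": 1}, {"linear": [-0.0035, 0.0155, 0], "dr": [0, 0, 0], "hand": 1}, {"linear": [-0.0035, 0.0155, 0], "dr": [0, 0, 0], "hand": 1}, {"linear": [-0.0035, 0.0155, 0], "dr": [0, 0, 0], "hand": 1}, {"linear": [-0.0015, 0.0125, 0], "dr": [0, 0, 0], "hand": 1}, {"linear": [0, 0, 0], "dr": [0, 0, 0], "hand": 1}, {"linear": [0, 0, 0], "dr": [0, 0, 0], "hand": 1}])

```text
t: 7.75
tool_pos: [0.4851, -0.1365, 0.1705]
tool_rot: [-3.141, 0.0, 3.066]
contact_force: [-0.1, -0.4, -2.8]
grip_width: 0.129
grip_force: 58.7
```

Run:
```python
from h import *
o=observe();print({k:np.round(o[k],4) for k in("t","tool_pos","tool_rot","contact_force","ft_torque")})
im,d,P=cloud("top");np.savez("top2.npz",im=im,d=d,P=P)
s,ds,S=cloud("scene");np.savez("scene2.npz",im=s,d=ds,P=S)
a=cv2.resize(im[160:290,110:330],None,fx=3,fy=3,interpolation=cv2.INTER_CUBIC)[:,:420]
b=cv2.resize(s[80:210,200:390],None,fx=3,fy=3,interpolation=cv2.INTER_CUBIC)
cv2.imwrite("pics/t2.png",(255*(np.hstack([cv2.resize(im[160:290,110:330],(400,236)),cv2.resize(s[80:210,200:390],(400,274))[:236]])/255.)**.7).astype(np.uint8).repeat(2,0).repeat(2,1)[...,::-1][:, :1600]) if 0 else cv2.imwrite("pics/t2.png",(255*(np.vstack([cv2.resize(im[175:275,118:330],(636,300)),cv2.resize(s[95:205,190:390],(636,300))])/255.)**.7).astype(np.uint8)[...,::-1])
```

```text
{'t': np.float64(7.75), 'tool_pos': array([ 0.4851, -0.1365,  0.1705]), 'tool_rot': array([-3.1412e+00,  3.0000e-04,  3.0660e+00]), 'contact_force': array([-0.1306, -0.4024, -2.8292]), 'ft_torque': array([-0.3935,  0.038 , -0.053 ])}
```

View pics/t2.png

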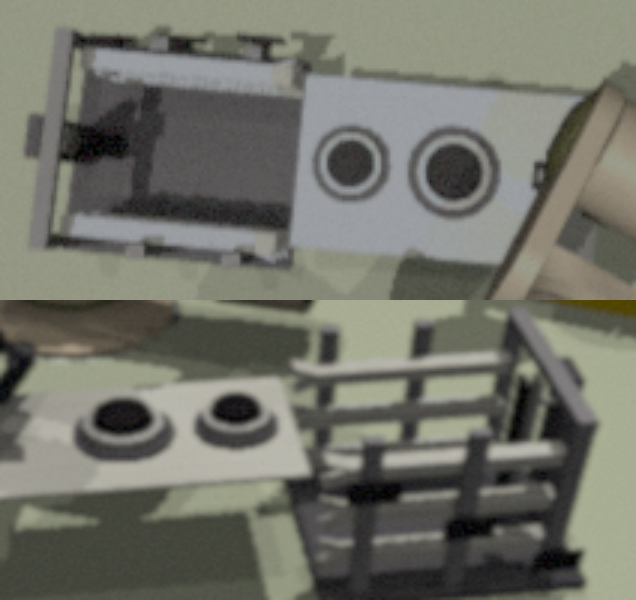

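The picture shows the nose at the mouth of the high rails (top view, columns 300; tray edges at rows 72/248 against rail outer edges at ~62/255). It is well centred, so I'm entering slowly and watching the forces.

Call:
step_arm(plan=[{"linear": [0.0004, 0.005, 0], "dr": [0, 0, 0], "hand": 1}, {"linear": [0.0004, 0.005, 0], "dr": [0, 0, 0], "hand": 1}, {"linear": [0.0004, 0.005, 0], "dr": [0, 0, 0], "hand": 1}, {"linear": [0.0004, 0.005, 0], "dr": [0, 0, 0], "hand": 1}, {"linear": [0.0004, 0.005, 0], "dr": [0, 0, 0], "hand": 1}, {"linear": [0.0004, 0.005, 0], "dr": [0, 0, 0], "hand": 1}])

```text
t: 8.35
tool_pos: [0.4874, -0.1065, 0.1703]
tool_rot: [3.142, -0.0, 3.065]
contact_force: [-0.4, -0.3, -3.5]
grip_width: 0.129
grip_force: 58.8
```

Call:
step_arm(plan=[{"linear": [0.0004, 0.005, 0], "dr": [0, 0, 0], "hand": 1}, {"linear": [0.0004, 0.005, 0], "dr": [0, 0, 0], "hand": 1}, {"linear": [0.0004, 0.005, 0], "dr": [0, 0, 0], "hand": 1}, {"linear": [0.0004, 0.005, 0], "dr": [0, 0, 0], "hand": 1}])

```text
t: 8.68
tool_pos: [0.489, -0.0866, 0.1703]
tool_rot: [3.142, -0.0, 3.065]
contact_force: [0.4, -0.0, -3.4]
grip_width: 0.132
grip_force: 58.8
```

Run:
```python
from h import *
o=observe();print({k:np.round(o[k],4) for k in("t","tool_pos","tool_rot","contact_force","ft_torque")})
im,d,P=cloud("top")
w=np.zeros(d.shape,bool);w[170:275,190:300]=1
q=P[w&(P[...,2]>.14)&(P[...,2]<.175)&(im.min(-1)>80)&(P[...,1]<.12)]
for _ in range(4):
    A=np.c_[q[:,:2]-[.5,0.02],np.ones(len(q))];c=np.linalg.lstsq(A,q[:,2],rcond=None)[0];r=q[:,2]-A@c;q=q[abs(r)<max(.002,2*r.std())]
print("plane",c.round(4),r.std(),len(q))
```

```text
{'t': np.float64(8.6833), 'tool_pos': array([ 0.489 , -0.0866,  0.1703]), 'tool_rot': array([ 3.1416, -0.    ,  3.0648]), 'contact_force': array([ 0.3703, -0.0474, -3.3669]), 'ft_torque': array([-0.4112,  0.0454, -0.0105])}
plane [-0.     -0.0051  0.1596] 0.0017084747627225045 1971
```

Call:
step_arm(plan=[{"linear": [0.0005, 0.006, 0], "dr": [0, 0, 0], "hand": 1}, {"linear": [0.0005, 0.006, 0], "dr": [0, 0, 0], "hand": 1}, {"linear": [0.0004, 0.006, 0], "dr": [0, 0, 0], "hand": 1}, {"linear": [0.0005, 0.006, 0], "dr": [0, 0, 0], "hand": 1}, {"linear": [0.0004, 0.006, 0], "dr": [0, 0, 0], "hand": 1}, {"linear": [0.0005, 0.006, 0], "dr": [0, 0, 0], "hand": 1}, {"linear": [0.0004, 0.006, 0], "dr": [0, 0, 0], "hand": 1}])

```text
t: 9.32
tool_pos: [0.4922, -0.0444, 0.1703]
tool_rot: [-3.142, -0.0, 3.065]
contact_force: [-0.3, -0.3, -3.2]
grip_width: 0.135
grip_force: 58.8
```

Call:
step_arm(plan=[{"linear": [0.0005, 0.006, 0], "dr": [0, 0, 0], "hand": 1}, {"linear": [0.0005, 0.006, 0], "dr": [0, 0, 0], "hand": 1}, {"linear": [0.0004, 0.006, 0], "dr": [0, 0, 0], "hand": 1}, {"linear": [0.0005, 0.006, 0], "dr": [0, 0, 0], "hand": 1}, {"linear": [0.0004, 0.006, 0], "dr": [0, 0, 0], "hand": 1}, {"linear": [0.0005, 0.006, 0], "dr": [0, 0, 0], "hand": 1}, {"linear": [0.0004, 0.006, 0], "dr": [0, 0, 0], "hand": 1}])

```text
t: 9.9
tool_pos: [0.4954, -0.0025, 0.1703]
tool_rot: [-3.142, -0.0, 3.065]
contact_force: [0.1, 0.5, -2.4]
grip_width: 0.127
grip_force: 58.8
```

Call:
step_arm(plan=[{"linear": [0.0005, 0.006, 0], "dr": [0, 0, 0], "hand": 1}, {"linear": [0.0005, 0.006, 0], "dr": [0, 0, 0], "hand": 1}, {"linear": [0.0004, 0.006, 0], "dr": [0, 0, 0], "hand": 1}, {"linear": [0.0005, 0.006, 0], "dr": [0, 0, 0], "hand": 1}, {"linear": [0.0004, 0.006, 0], "dr": [0, 0, 0], "hand": 1}])

```text
t: 10.32
tool_pos: [0.4977, 0.0275, 0.1703]
tool_rot: [3.142, -0.0, 3.065]
contact_force: [-0.3, -0.2, -3.1]
grip_width: 0.134
grip_force: 58.8
```

Run:
```python
from h import *
o=observe();print({k:np.round(o[k],4) for k in("t","tool_pos","tool_rot","contact_force","ft_torque")})
im,d,P=cloud("top");np.savez("top3.npz",im=im,d=d,P=P)
cv2.imwrite("pics/t3.png",(255*(cv2.resize(im[170:280,110:310],(800,440),interpolation=cv2.INTER_CUBIC)/255.)**.7).astype(np.uint8)[...,::-1])
```

```text
{'t': np.float64(10.3167), 'tool_pos': array([0.4977, 0.0275, 0.1703]), 'tool_rot': array([ 3.1416, -0.    ,  3.0648]), 'contact_force': array([-0.2557, -0.2307, -3.1414]), 'ft_torque': array([-0.4082,  0.0271,  0.0063])}
```

View pics/t3.png

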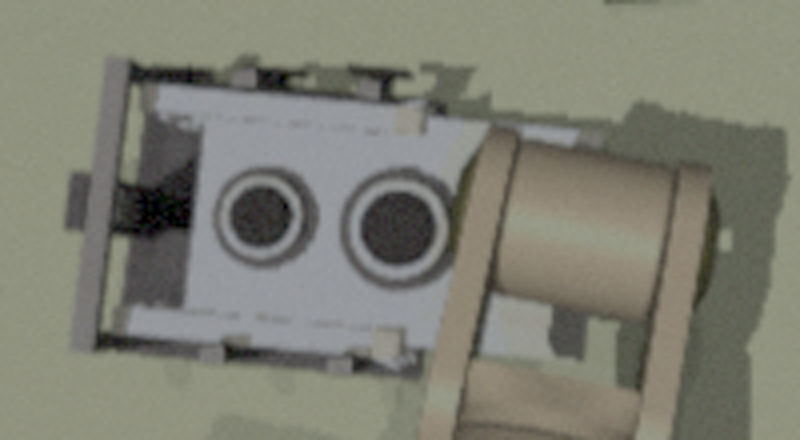

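The tray is inside the high rails and touching nothing (nose at column ~195 of the crop). I'll lower it gently onto the ledges before the last stretch.

Call:
step_arm(plan=[{"linear": [0, 0, -0.0004], "dr": [0, 0, 0], "hand": 1}, {"linear": [0, 0, -0.0004], "dr": [0, 0, 0], "hand": 1}, {"linear": [0, 0, -0.0004], "dr": [0, 0, 0], "hand": 1}, {"linear": [0, 0, -0.0004], "dr": [0, 0, 0], "hand": 1}, {"linear": [0, 0, 0], "dr": [0, 0, 0], "hand": 1}])

```text
t: 10.78
tool_pos: [0.4977, 0.0267, 0.1687]
tool_rot: [-3.142, -0.0, 3.064]
contact_force: [-0.1, 0.0, -2.2]
grip_width: 0.129
grip_force: 58.8
```

```bash
python3 -c "
from h import *
o=observe();print({k:np.round(o[k],4) for k in('t','tool_pos','contact_force','ft_torque')})"
```

```text
{'t': np.float64(10.7833), 'tool_pos': array([0.4977, 0.0267, 0.1687]), 'contact_force': array([-0.1296,  0.024 , -2.2007]), 'ft_torque': array([-0.3514,  0.072 , -0.0399])}
```

Call:
step_arm(plan=[{"linear": [0, 0, -0.0003], "dr": [0, 0, 0], "hand": 1}, {"linear": [0, 0, -0.0003], "dr": [0, 0, 0], "hand": 1}, {"linear": [0, 0, 0], "dr": [0, 0, 0], "hand": 1}])

```text
t: 11.03
tool_pos: [0.4977, 0.0268, 0.1682]
tool_rot: [3.142, 0.0, 3.065]
contact_force: [0.1, -0.7, -1.7]
grip_width: 0.133
grip_force: 59.0
```

```bash
python3 -c "
from h import *
o=observe();print({k:np.round(o[k],4) for k in('t','tool_pos','contact_force','ft_torque')})"
```

```text
{'t': np.float64(11.0333), 'tool_pos': array([0.4977, 0.0268, 0.1682]), 'contact_force': array([ 0.1368, -0.7171, -1.7262]), 'ft_torque': array([-0.273 , -0.0259, -0.0255])}
```

Call:
step_arm(plan=[{"linear": [0.0002, 0.0025, -0.0003], "dr": [0, 0, 0], "hand": 1}, {"linear": [0.0002, 0.0025, 0], "dr": [0, 0, 0], "hand": 1}, {"linear": [0.0002, 0.0025, 0], "dr": [0, 0, 0], "hand": 1}, {"linear": [0.0002, 0.0025, 0], "dr": [0, 0, 0], "hand": 1}])

```text
t: 11.37
tool_pos: [0.4985, 0.0373, 0.1679]
tool_rot: [3.142, 0.0, 3.065]
contact_force: [0.1, -0.6, -2.0]
grip_width: 0.128
grip_force: 59.1
```

Call:
step_arm(plan=[{"linear": [0.0002, 0.0025, 0], "dr": [0, 0, 0], "hand": 1}, {"linear": [0.0002, 0.0025, 0], "dr": [0, 0, 0], "hand": 1}, {"linear": [0.0002, 0.002, 0], "dr": [0, 0, 0], "hand": 1}, {"linear": [0.0001, 0.001, 0], "dr": [0, 0, 0], "hand": 1}, {"linear": [0.0001, 0.001, 0], "dr": [0, 0, 0], "hand": 1}])

```text
t: 11.78
tool_pos: [0.4993, 0.0461, 0.1678]
tool_rot: [-3.142, 0.0, 3.065]
contact_force: [-0.1, -1.2, -1.5]
grip_width: 0.129
grip_force: 59.1
```

Call:
step_arm(plan=[{"linear": [0.0001, 0.001, 0], "dr": [0, 0, 0], "hand": 1}, {"linear": [0.0001, 0.001, 0], "dr": [0, 0, 0], "hand": 1}, {"linear": [0.0001, 0.001, 0], "dr": [0, 0, 0], "hand": 1}])

```text
t: 12.03
tool_pos: [0.4996, 0.049, 0.1678]
tool_rot: [-3.142, 0.0, 3.065]
contact_force: [-1.2, -1.3, -1.5]
grip_width: 0.132
grip_force: 59.1
```

Call:
step_arm(plan=[{"linear": [0.0, 0.0005, 0], "dr": [0, 0, 0], "hand": 1}, {"linear": [0.0001, 0.0005, 0], "dr": [0, 0, 0], "hand": 1}])

```text
t: 12.2
tool_pos: [0.4997, 0.05, 0.1678]
tool_rot: [-3.142, 0.0, 3.065]
contact_force: [-0.1, -1.6, -1.4]
grip_width: 0.13
grip_force: 59.1
```

Call:
step_arm(plan=[{"linear": [0.0, 0.0005, 0], "dr": [0, 0, 0], "hand": 1}, {"linear": [0.0001, 0.0005, 0], "dr": [0, 0, 0], "hand": 1}, {"linear": [0.0, 0.0005, 0], "dr": [0, 0, 0], "hand": 1}])

```text
t: 12.45
tool_pos: [0.4998, 0.0514, 0.1678]
tool_rot: [-3.142, 0.0, 3.065]
contact_force: [-0.2, -1.3, -1.6]
grip_width: 0.132
grip_force: 59.1
```

Call:
step_arm(plan=[{"linear": [0.0, 0.0005, 0], "dr": [0, 0, 0], "hand": 1}, {"linear": [0.0001, 0.0005, 0], "dr": [0, 0, 0], "hand": 1}, {"linear": [0.0, 0.0005, 0], "dr": [0, 0, 0], "hand": 1}])

```text
t: 12.7
tool_pos: [0.4999, 0.0529, 0.1678]
tool_rot: [-3.142, -0.0, 3.065]
contact_force: [0.5, -1.5, -1.9]
grip_width: 0.128
grip_force: 59.1
```

Call:
step_arm(plan=[{"linear": [0.0, 0.0005, 0], "dr": [0, 0, 0], "hand": 1}, {"linear": [0.0001, 0.0005, 0], "dr": [0, 0, 0], "hand": 1}, {"linear": [0.0, 0.0005, 0], "dr": [0, 0, 0], "hand": 1}])

```text
t: 12.95
tool_pos: [0.5, 0.0545, 0.1678]
tool_rot: [-3.142, -0.0, 3.065]
contact_force: [-1.0, -1.0, -1.5]
grip_width: 0.132
grip_force: 59.1
```

Call:
step_arm(plan=[{"linear": [0.0, 0.0005, 0], "dr": [0, 0, 0], "hand": 1}, {"linear": [0.0001, 0.0005, 0], "dr": [0, 0, 0], "hand": 1}, {"linear": [0.0, 0.0005, 0], "dr": [0, 0, 0], "hand": 1}])

```text
t: 13.2
tool_pos: [0.5001, 0.056, 0.1678]
tool_rot: [-3.142, -0.0, 3.065]
contact_force: [1.0, -1.6, -2.2]
grip_width: 0.134
grip_force: 59.1
```

Call:
step_arm(plan=[{"linear": [0.0, 0.0005, 0], "dr": [0, 0, 0], "hand": 1}, {"linear": [0.0001, 0.0005, 0], "dr": [0, 0, 0], "hand": 1}, {"linear": [0.0, 0.0005, 0], "dr": [0, 0, 0], "hand": 1}])

```text
t: 13.45
tool_pos: [0.5002, 0.0574, 0.1678]
tool_rot: [3.142, -0.0, 3.065]
contact_force: [0.0, -0.9, -2.3]
grip_width: 0.132
grip_force: 59.1
```

Call:
step_arm(plan=[{"linear": [0.0, 0.0005, 0], "dr": [0, 0, 0], "hand": 1}, {"linear": [0.0001, 0.0005, 0], "dr": [0, 0, 0], "hand": 1}, {"linear": [0.0, 0.0005, 0], "dr": [0, 0, 0], "hand": 1}])

```text
t: 13.7
tool_pos: [0.5003, 0.0589, 0.1678]
tool_rot: [-3.142, 0.0, 3.065]
contact_force: [0.8, -2.3, -1.9]
grip_width: 0.13
grip_force: 59.1
```

Call:
step_arm(plan=[{"linear": [0.0, 0.0005, 0], "dr": [0, 0, 0], "hand": 1}, {"linear": [0.0001, 0.0005, 0], "dr": [0, 0, 0], "hand": 1}])

```text
t: 13.87
tool_pos: [0.5004, 0.0599, 0.1678]
tool_rot: [-3.141, 0.0, 3.065]
contact_force: [-0.4, -1.0, -0.9]
grip_width: 0.133
grip_force: 59.1
```

Call:
step_arm(plan=[{"linear": [0.0, 0.0005, 0], "dr": [0, 0, 0], "hand": 1}, {"linear": [0.0001, 0.0005, 0], "dr": [0, 0, 0], "hand": 1}, {"linear": [0.0, 0.0005, 0], "dr": [0, 0, 0], "hand": 1}])

```text
t: 14.12
tool_pos: [0.5005, 0.0614, 0.1678]
tool_rot: [-3.142, 0.0, 3.065]
contact_force: [-0.7, -1.9, -1.0]
grip_width: 0.128
grip_force: 59.1
```

Call:
step_arm(plan=[{"linear": [0.0, 0.0005, 0], "dr": [0, 0, 0], "hand": 1}, {"linear": [0.0001, 0.0005, 0], "dr": [0, 0, 0], "hand": 1}, {"linear": [0.0, 0.0005, 0], "dr": [0, 0, 0], "hand": 1}])

```text
t: 14.37
tool_pos: [0.5006, 0.0629, 0.1678]
tool_rot: [-3.142, -0.0, 3.065]
contact_force: [-0.3, -2.4, -1.3]
grip_width: 0.127
grip_force: 59.1
```

Call:
step_arm(plan=[{"linear": [0.0, 0.0005, 0], "dr": [0, 0, 0], "hand": 1}, {"linear": [0.0001, 0.0005, 0], "dr": [0, 0, 0], "hand": 1}])

```text
t: 14.53
tool_pos: [0.5007, 0.0639, 0.1678]
tool_rot: [-3.142, 0.0, 3.065]
contact_force: [-0.8, -2.5, -1.5]
grip_width: 0.132
grip_force: 59.1
```

Call:
step_arm(plan=[{"linear": [0.0, 0.0005, 0], "dr": [0, 0, 0], "hand": 1}, {"linear": [0.0001, 0.0005, 0], "dr": [0, 0, 0], "hand": 1}])

```text
t: 14.7
tool_pos: [0.5008, 0.0647, 0.1679]
tool_rot: [-3.141, 0.0, 3.065]
contact_force: [-0.5, -4.0, -1.4]
grip_width: 0.13
grip_force: 59.2
```

Call:
step_arm(plan=[{"linear": [0.0, 0.0003, 0], "dr": [0, 0, 0], "hand": 1}, {"linear": [0, 0, 0], "dr": [0, 0, 0], "hand": 1}])

```text
t: 14.87
tool_pos: [0.5008, 0.0649, 0.1679]
tool_rot: [-3.141, 0.0, 3.065]
contact_force: [0.4, -4.9, -0.9]
grip_width: 0.127
grip_force: 59.1
```

Call:
step_arm(plan=[{"linear": [0.0, 0.0004, 0], "dr": [0, 0, 0], "hand": 1}, {"linear": [0, 0, 0], "dr": [0, 0, 0], "hand": 1}])

```text
t: 15.03
tool_pos: [0.5008, 0.0651, 0.1679]
tool_rot: [-3.141, 0.0, 3.065]
contact_force: [-0.5, -6.0, -1.6]
grip_width: 0.128
grip_force: 59.2
```

Call:
step_arm(plan=[{"linear": [0.0, 0.0006, 0], "dr": [0, 0, 0], "hand": 1}, {"linear": [0, 0, 0], "dr": [0, 0, 0], "hand": 1}, {"linear": [0, 0, 0], "dr": [0, 0, 0], "hand": 1}])

```text
t: 15.28
tool_pos: [0.5008, 0.0655, 0.1679]
tool_rot: [-3.14, 0.0, 3.065]
contact_force: [-0.5, -7.6, 0.3]
grip_width: 0.128
grip_force: 59.3
```

Run:
```python
from h import *
f=[]
for i in range(4):
    o=observe();f.append(np.r_[o["contact_force"],o["ft_torque"]]);im,d,P=cloud("top") if i%2 else cloud("scene")
    if i==0: s=im
print(np.mean(f,0).round(3),o["t"],o["tool_pos"].round(4),o["tool_rot"].round(4))
np.savez("top4.npz",im=im,d=d,P=P)
cv2.imwrite("pics/t4.png",(255*(np.vstack([cv2.resize(im[175:275,118:300],(546,300)),cv2.resize(s[95:205,200:400],(546,300))])/255.)**.7).astype(np.uint8)[...,::-1])
```

```text
[-7.970e-01 -7.429e+00 -5.630e-01 -1.133e+00  8.000e-02  3.000e-03] 15.4333 [0.5009 0.0655 0.1679] [-3.1402e+00  2.0000e-04  3.0646e+00]
```

View pics/t4.png

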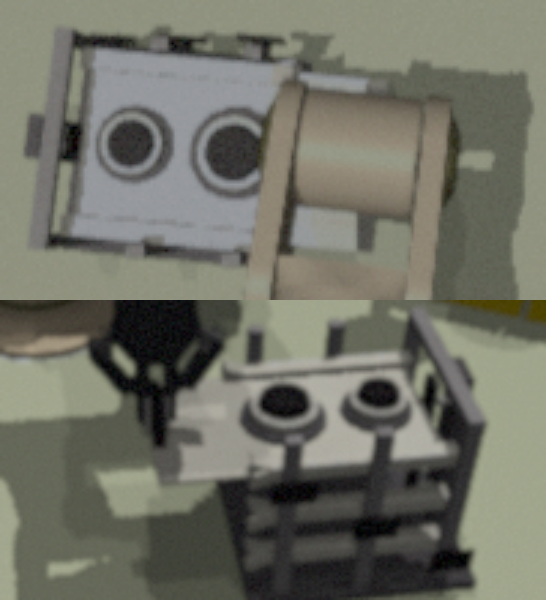

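The picture shows the tray on the high rails with its nose against the strip at top view (75,140). The push force climbs steadily while the tool barely advances, so it is solid. I'll hold it there, ease to a few newtons, then release.

Call:
step_arm(plan=[{"linear": [0, 0, 0], "dr": [0, 0, 0], "hand": 1}, {"linear": [0, 0, 0], "dr": [0, 0, 0], "hand": 1}, {"linear": [0, 0, 0], "dr": [0, 0, 0], "hand": 1}, {"linear": [0, 0, 0], "dr": [0, 0, 0], "hand": 1}, {"linear": [0, 0, 0], "dr": [0, 0, 0], "hand": 1}, {"linear": [0, 0, 0], "dr": [0, 0, 0], "hand": 1}, {"linear": [0, -0.0004, 0], "dr": [0, 0, 0], "hand": 1}, {"linear": [0, -0.0004, 0], "dr": [0, 0, 0], "hand": 1}, {"linear": [0, 0, 0], "dr": [0, 0, 0], "hand": 1}, {"linear": [0, 0, 0], "dr": [0, 0, 0], "hand": 1}])

```text
t: 16.32
tool_pos: [0.5008, 0.0651, 0.1679]
tool_rot: [-3.141, 0.0, 3.065]
contact_force: [-0.6, -5.3, -1.0]
grip_width: 0.129
grip_force: 59.3
```

Call:
step_arm(plan=[{"linear": [0, 0, 0], "dr": [0, 0, 0], "hand": 0.8}, {"linear": [0, 0, 0], "dr": [0, 0, 0], "hand": 0.7}, {"linear": [0, 0, 0], "dr": [0, 0, 0], "hand": 0.6}, {"linear": [0, 0, 0], "dr": [0, 0, 0], "hand": 0.5}, {"linear": [0, 0, 0], "dr": [0, 0, 0], "hand": 0.5}, {"linear": [0, 0, 0], "dr": [0, 0, 0], "hand": 0.5}, {"linear": [0, 0, 0], "dr": [0, 0, 0], "hand": 0.5}, {"linear": [0, 0, 0], "dr": [0, 0, 0], "hand": 0.5}])

```text
t: 16.98
tool_pos: [0.5008, 0.0655, 0.1678]
tool_rot: [3.142, -0.0, 3.065]
contact_force: [-0.4, -0.7, 0.9]
grip_width: 0.496
grip_force: 0.0
```

Free of the plate, so I'm rising straight up, then moving back to clear the camera view.

Call:
step_arm(plan=[{"linear": [0, 0, 0.004], "dr": [0, 0, 0], "hand": 0.5}, {"linear": [0, 0, 0.008], "dr": [0, 0, 0], "hand": 0.5}, {"linear": [0, 0, 0.012], "dr": [0, 0, 0], "hand": 0.5}, {"linear": [0, 0, 0.015], "dr": [0, 0, 0], "hand": 0.5}, {"linear": [0, 0, 0.015], "dr": [0, 0, 0], "hand": 0.5}, {"linear": [0, 0, 0.015], "dr": [0, 0, 0], "hand": 0.5}, {"linear": [0, 0, 0.015], "dr": [0, 0, 0], "hand": 0.5}, {"linear": [0, 0, 0.015], "dr": [0, 0, 0], "hand": 0.5}, {"linear": [0, -0.025, 0.005], "dr": [0, 0, 0], "hand": 0.5}, {"linear": [0, -0.025, 0], "dr": [0, 0, 0], "hand": 0.5}, {"linear": [0, -0.025, 0], "dr": [0, 0, 0], "hand": 0.5}, {"linear": [0, -0.025, 0], "dr": [0, 0, 0], "hand": 0.5}, {"linear": [0, -0.025, 0], "dr": [0, 0, 0], "hand": 0.5}, {"linear": [0, -0.025, 0], "dr": [0, 0, 0], "hand": 0.5}, {"linear": [0, -0.025, 0], "dr": [0, 0, 0], "hand": 0.5}, {"linear": [0, -0.025, 0], "dr": [0, 0, 0], "hand": 0.5}, {"linear": [0, 0, 0], "dr": [0, 0, 0], "hand": 0.5}, {"linear": [0, 0, 0], "dr": [0, 0, 0], "hand": 0.5}])

```text
t: 18.48
tool_pos: [0.5007, -0.1354, 0.2723]
tool_rot: [3.142, 0.0, 3.063]
contact_force: [-0.8, 1.0, 0.0]
grip_width: 0.506
grip_force: 0.0
```

Run:
```python
from h import *
im,d,P=cloud("top");s,_,S=cloud("scene");o=observe();print(o["t"],o["tool_pos"],o["contact_force"])
cv2.imwrite("pics/t5.png",(255*(np.vstack([cv2.resize(im[175:275,118:300],(546,300)),cv2.resize(s[95:205,200:400],(546,300))])/255.)**.7).astype(np.uint8)[...,::-1])
# difference of nose area against the pressed picture
a=np.load("top4.npz")["im"]
def shift(r0,r1,c0,c1): return cv2.phaseCorrelate(a[r0:r1,c0:c1].mean(-1),im[r0:r1,c0:c1].mean(-1),cv2.createHanningWindow((c1-c0,r1-r0),cv2.CV_64F))
print("driver shift px vs pressed",shift(205,240,145,180),"rack ref",shift(180,270,120,140))
```

```text
18.5833 [ 0.50071187 -0.13392251  0.27225141] [-0.08634633  0.01772607  0.38422998]
driver shift px vs pressed ((0.32027467631023754, 0.13873547829633992), 0.9337233816321532) rack ref ((-0.01894650435132661, 0.13630617594815675), 0.9714623770771956)
```

View pics/t5.png

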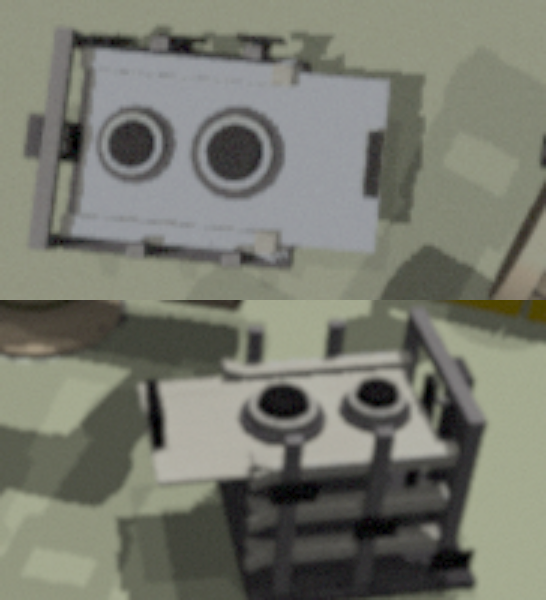

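Run:
```python
from h import *
a=cv2.imread("pics/t4.png").mean(-1);b=cv2.imread("pics/t5.png").mean(-1)
def sh(r0,r1,c0,c1):
    w=cv2.createHanningWindow((c1-c0,r1-r0),cv2.CV_64F);return np.round(cv2.phaseCorrelate(a[r0:r1,c0:c1],b[r0:r1,c0:c1],w)[0],2)
# scene half scale 2.73
for nm,bx in dict(front_driver=(365,430,335,415),rear_driver=(375,440,235,330),rack_post=(310,400,400,490),rack_low=(480,600,250,480)).items(): print(nm,sh(*bx)/2.73)
print("top half /3: driver",sh(100,185,90,180)/3,"rack",sh(20,260,25,80)/3,"nose",sh(60,230,70,100)/3)
# mm per px in scene along tray x
c=get_calibration("scene")
def proj(p):
    K=np.array(c["K"]);q=(np.array(p)-c["eye"])@R.from_euler("xyz",c["rotation"]).as_matrix();return np.array([K[0,0]*q[0]/-q[2]+K[0,2],-K[1,1]*q[1]/-q[2]+K[1,2]])
print("scene px per mm",(proj([.51,.27,.17])-proj([.51,.26,.17]))/10)
```

```text
front_driver [-0.06593407 -0.00732601]
rear_driver [0.003663   0.04761905]
rack_post [-0.00732601 -0.02564103]
rack_low [-0.84249084 -0.003663  ]
top half /3: driver [-0.01333333 -0.05333333] rack [-0.03333333 -0.07666667] nose [-0.03333333 -0.00666667]
scene px per mm [ 0.34993047 -0.04661553]
```

```bash
python3 -c "
from workcell import close_job
print(close_job())"
```

```text
the job is handed in; nothing more can be done
None
```

The tray is on the high rail pair, the one flagged on the mouth post. It was pushed until solid, held at about 5–8 N, then released against the buffer with no measurable spring-back, and the job is handed in at about 18.6 s.

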